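# Draw the barrel bolt of the slotted instrument box

### The job

Two small instrument boxes on the bench each have a barrel bolt on top that locks the hatch. On the box with the row of ventilation slots, lift the bolt's handle up out of its notch and slide the bolt all the way back, out of the staple on the hatch. Leave the bolt of the other box, the one with the round flange, as it is.

Things in the scene. Friction and masses are not known exactly. Their poses are not given: they have to be found in the camera images.
- slot_box: The box to unlock: grey, fixed to the bench, 110 mm deep (x), 140 wide (y), 55 high, six dark parallel slots in its top; the other box is the same but has a 60 mm round flange instead. Origin: centre of its underside. x points from its front (robot side) to its back, y to its left; yaw within 0.3 rad. The bolt's axis lies along y at x = -40 mm, z = 68 mm; the staple is at the +y end.
- slot_knob (a point): Centre of the 22 mm steel ball knob of the slotted box's bolt, at the end of a 6 mm stem that stands square to the bolt, 50 mm from the bolt's axis. Locked, the stem points to the box's front and 15 degrees above level: the knob then hangs 33 mm in front of the box, 81 mm above the bench (up to 14 mm higher if it starts a little raised), at y = -8 mm of the box.
- slot_handle (a joint): Turn of the handle about the bolt's axis, rad: 0 lying in the notch, growing as the knob is lifted up and back, 1.31 straight up, stop at 1.4. It stays where it is left (about 1 N at the knob to move). The notch is 11.5 mm wide in an upright plate 13 mm in front of the bolt's axis, top 10 mm above it; the plate blocks sliding until the handle is past about 0.75.
- slot_bolt (a joint): How far the bolt is drawn, m: 0 home in the staple, 0.045 fully back at its stop. It slides toward -y of slot_box (to the robot's right) against 2 N of friction and carries the handle along.
- flange_bolt (a joint): The same measure for the bolt of the other box, the one with the round flange: to be left home. One box stands left, the other right of tall equipment fixed in the middle of the bench (x beyond 0.42 m, y -0.29 to 0.34); which is where changes. Cross from side to side near the robot (x about 0.3 m), 0.35 m or more above the bench.

How it is judged (in metres and radians):
On the way:
1. the handle of the slotted box's bolt is lifted clear of its notch (slot_handle above 0.65) (value of joint slot_handle above 0.65 rad), for 0.1 s.
At the end, for the whole second after the job is handed in: The slotted box's bolt is drawn back more than 35 mm of its 45 mm and at rest (handle left at any angle); the other box's bolt is within 6 mm of home (value of joint slot_bolt above 0.035 m and value of joint flange_bolt below 0.006 m and velocity of joint slot_bolt between -0.01 and 0.01 m/s); the robot touches nothing.
It fails at once if the bolt of the other box is drawn more than 10 mm (value of joint flange_bolt above 0.01 m).
It also fails if it takes over 38 s, if anything falls off the work surface, if the arm or the gripper's body presses on something with over 40 N, if the wrist force passes 120 N, or if a joint passes its speed limit or range.

### The arm

A 7-joint arm with a two-finger parallel gripper is mounted at the origin on a cart in front of the work surface, level with it; the furniture and walls round the work are solid. World frame = base frame: x ahead of the robot, y to its left, z up, the work surface at z = 0. Lengths are in mm, angles in rad, forces in N, time in s.
With the tool pointing down it reaches from about 400 to 850 mm from the base axis. Payload 4.4 kg.
Tool frame: the origin (TCP) lies between the finger pads; the fingertips stand 8 mm ahead of it and the grasp point (between the pads) lies 11 mm behind it (tcp_to_tips is the distance from the TCP to the fingertips, in mm); z points along the fingers, y is the direction in which the jaws open and shut (so a half turn about z gives the same grasp; the last joint's range is limited). The gripper opens to 94 mm and grips with 3 to 60 N. Pads are 16 mm wide; open, the fingers measure 119 mm over their backs; the gripper's body (75 mm by 177 mm) begins 78 mm behind the grasp point.
Start: joints at [-0.066, 0.628, 0.038, 1.517, -0.027, 0.996, -0.02], TCP at [650.014, 0.028, 213.478] pointing down, gripper open.
Joint ranges: [-3.06, 3.06], [-0.37, 2.12], [-1.25, 1.32], [0.18, 2.47], [-1.1, 4.24], [0.23, 1.98], [-2.94, 2.94]. Speed limits (rad/s): [2.57, 2.57, 3.14, 3.14, 3.14, 3.14, 3.14].

### API

Orientations are given as a unit quaternion [w, x, y, z].
In Python, from station import read_state, get_image, job_done, tcp_to_tips gives the robot as it stands. The module is installed in compiled form; this text tells all that it offers.
- The arm moves only by the tool move_arm, never from a script. Its argument "commands" is a list of rows, each an object of numbers: "x", "y", "z": the shift along the tool's x, y, z in cm; "turn": the turn about the tool's z in rad; "hand": the finger opening in cm, from 0 to 9.4. A call has 1 to 10 rows; each row shifts and turns the pose as measured when the row begins, along the tool's axes as they then stand; what a row does not reach is not made up. A row lasts 1/12 s, in which the tool goes at most 41.7 mm and 7.16 degrees, less where a joint would pass 70% of its speed; a pose out of reach is approached as far as the arm can. A call with a gripper value outside its range is refused whole. The fingers move at their own pace and stop on an object; "grip_force" is the grip in N (left out, the last holds). Time passes only in rows, so rows that do not move let the fingers close. It gives the time, the measured TCP pose, the force and the opening at its end, in the units of the state.
- read_state(): the state, without advancing time (a new reading comes with each control period).
- get_image(name): name is "scene" or "side" or "wrist"; returns a dict with "img" (420x560x3 uint8, red, green, blue), "mtx" (3x3 intrinsics, pixels), "k1" (the pictures are not rectified: a ray, as slopes to the right and down, at radius r is drawn at 1 + k1 r^2 times it, then the intrinsics apply), "cam_to_world" (4x4, takes a point from camera to world coordinates); the wrist camera has in their place "T_tool_cam" (4x4, takes a point from camera to tool coordinates, whose origin is the TCP and whose axes are the flange's). Camera axes: x right, y down, z forward; pixel columns grow to the right and rows downward; lengths in mm; the calibration is good to about 2 mm. A picture is of the moment at which its call begins: read the wrist's pose just before it. There is no depth.
- job_done(): hands the job in, once; it reports no verdict.
The state is a dict: "t": time; "joints": joint angles; "qd": joint speeds; "tau": joint torques, N m; "position": TCP position; "ee_rot": TCP orientation; "force": force on the tool from outside, world axes, zero at the start; "torque": the same for the moment, N m; "width": finger opening in mm.
Only numpy, scipy, OpenCV 4.12 (cv2) and the standard library are available. Lean on these libraries where they do the work, as an engineer would, in place of code of your own. Each camera call takes 0.05 s, during which the arm holds its last target.

## Working session

There is one attempt and no reset: what is moved stays moved. The work goes in short steps, Python scripts to look and compute and a tool call to move; the robot and the scene stay as the last step left them, time stands still between calls to the robot, and variables do not carry over. Pictures are saved under pics/ and viewed, and the job is handed in when it is done.

Besides the shell and the picture viewer there is one more tool, called after "Emit:" by a JSON object that holds its "op" and its "data", one argument or row to a line. move_arm: Moves the arm, as the interface text tells. Its arguments: {"type":"object","properties":{"commands":{"type":"array"},"grip_force":{"type":"number"}},"required":["commands"]}

```bash
mkdir -p pics; ls
python3 - <<'E'
from station import *
import cv2
s=read_state();print(s)
for n in("scene","side","wrist"):
    d=get_image(n);cv2.imwrite(f"pics/{n}0.png",d["img"][:,:,::-1])
    print(n,{k:(v.tolist() if hasattr(v,'tolist') else v) for k,v in d.items() if k!="img"})
print(tcp_to_tips)
E
```

```text
pics
{'t': 0.0, 'joints': array([-0.06580081,  0.62929572,  0.03845791,  1.51835801, -0.0270093 ,
        0.99628717, -0.01999168]), 'qd': array([-0.00124669, -0.00122011,  0.00117305,  0.00104571,  0.0002511 ,
       -0.00072454,  0.00034597]), 'tau': array([ 1.05774864e-04, -5.49729431e+01,  1.14371493e+00, -1.86633307e+01,
       -5.21096285e-02,  2.37884105e-02,  1.36332897e-04]), 'position': array([6.49356940e+02, 2.31013925e-02, 2.12590260e+02]), 'ee_rot': array([-6.38843359e-04,  7.07109530e-01,  7.07103441e-01, -6.54977178e-04]), 'force': array([ 1.69598511, -0.71052041,  0.5159715 ]), 'torque': array([-0.04079881, -0.02723553,  0.04471244]), 'width': 94.15951938799891}
scene {'mtx': [[528.6615181690952, 0.0, 276.45924705486874], [0.0, 528.6615181690952, 201.41460214590583], [0.0, 0.0, 1.0]], 'k1': -0.08372983511974263, 'cam_to_world': [[-0.5559995134530321, -0.6337114237013111, 0.5378423305304716, -225.07541211360933], [-0.8310275531406554, 0.436325379196956, -0.344983143631233, 529.3501835648067], [-0.016054499713380067, -0.6387722559246684, -0.769228352376499, 1211.3388611
[... 233 characters left out ...]
273649123, 0.47295717909689744, -86.88921326364051], [-0.573233906199122, 0.4495144554513451, -0.6850836760016817, 974.5835303465813], [0.009387960465029854, -0.8324301788027503, -0.554050416132619, 824.3636832508809], [0.0, 0.0, 0.0, 1.0]]}
wrist {'mtx': [[331.0949655890911, 0.0, 282.9847504322537], [0.0, 331.0949655890911, 206.78128066658584], [0.0, 0.0, 1.0]], 'k1': -0.03387946571348711, 'T_tool_cam': [[-0.0009271695992652879, -0.9578581984956531, -0.28723999013228374, 84.27582948346738], [0.9999991671859394, -0.0006302224802032452, -0.0011262535464420312, 0.6843733158429233], [0.0008977660940498716, -0.28724079514283085, 0.9578579851010027, -172.5032841758298], [0.0, 0.0, 0.0, 1.0]]}
8.0
```

View pics/scene0.png

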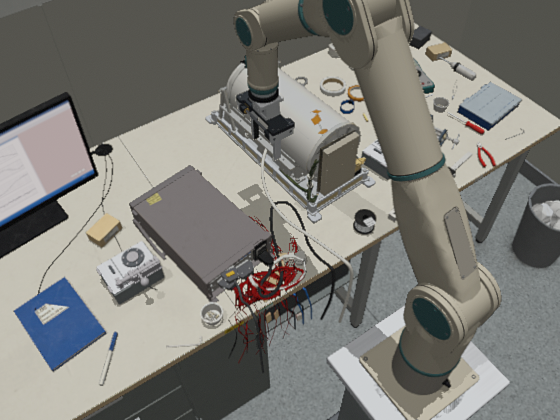

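View pics/side0.png

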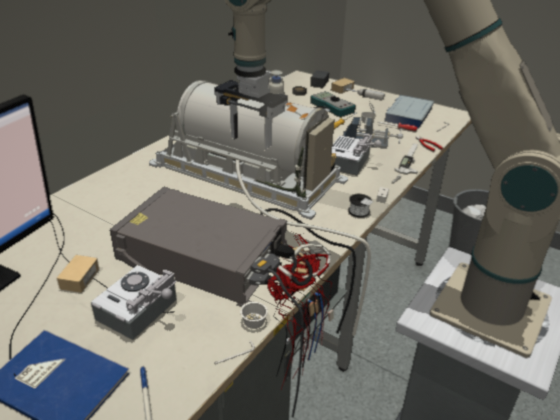

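View pics/wrist0.png

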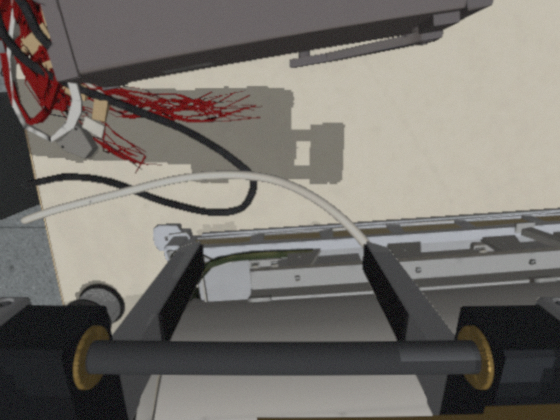

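Run:
```python
import cv2
a=cv2.imread("pics/side0.png")[80:220,310:480]
cv2.imwrite("pics/side0c.png",cv2.resize(a,None,fx=4.5,fy=4.2,interpolation=cv2.INTER_CUBIC))
a=cv2.imread("pics/scene0.png")[90:220,340:480]
cv2.imwrite("pics/scene0c.png",cv2.resize(a,None,fx=4.5,fy=4.5,interpolation=cv2.INTER_CUBIC))
```

```text
(no output)
```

View pics/side0c.png

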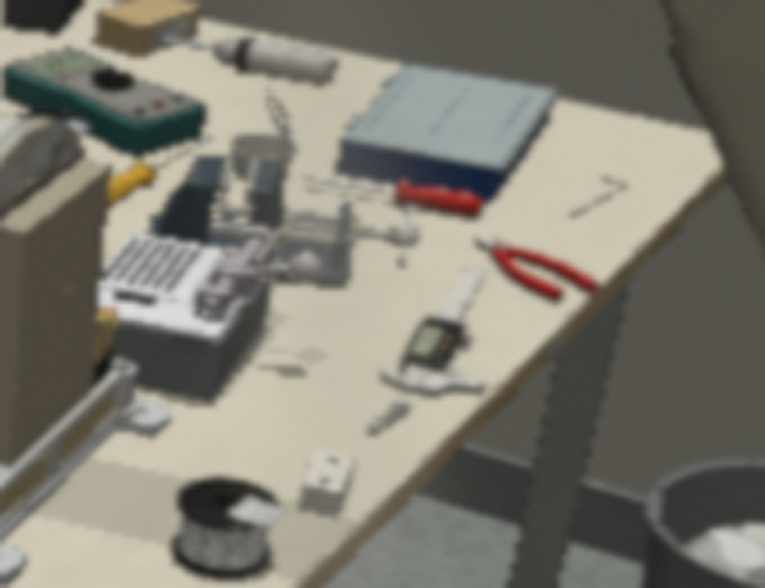

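View pics/scene0c.png

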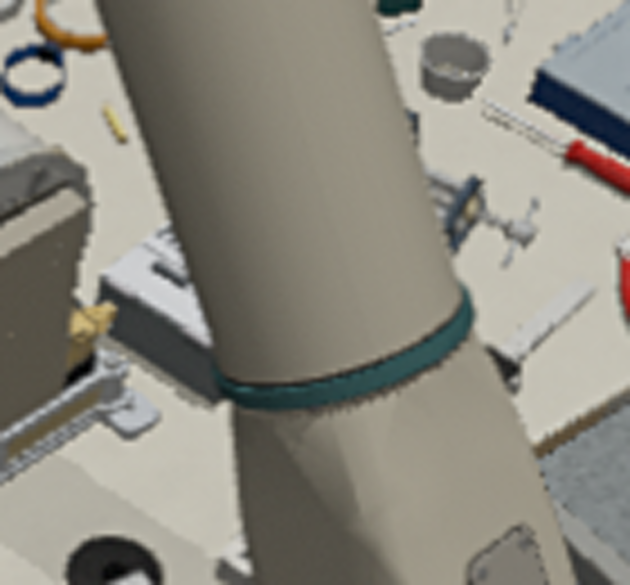

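```bash
cat > h.py <<'E'
import numpy as np,cv2
from station import *
from scipy.spatial.transform import Rotation as R
def undist(d,uv):
    K=d["mtx"];x=np.array([(uv[0]-K[0,2])/K[0,0],(uv[1]-K[1,2])/K[1,1]])
    return cv2.undistortPoints(np.array([[uv]],float),np.asarray(K),np.array([d["k1"],0,0,0,0.]))[0,0]
def pose(s):
    q=s["ee_rot"];T=np.eye(4);T[:3,:3]=R.from_quat([q[1],q[2],q[3],q[0]]).as_matrix();T[:3,3]=s["position"];return T
def c2w(d,s=None):
    return np.array(d["cam_to_world"]) if "cam_to_world" in d else pose(s)@np.array(d["T_tool_cam"])
def onz(d,uv,z,s=None):
    x=undist(d,uv);M=c2w(d,s);r=M[:3,:3]@np.array([x[0],x[1],1.]);o=M[:3,3]
    return o+r*(z-o[2])/r[2]
def proj(d,P,s=None):
    M=np.linalg.inv(c2w(d,s));P=np.atleast_2d(P)
    return cv2.projectPoints((P@M[:3,:3].T+M[:3,3]),np.zeros(3),np.zeros(3),np.asarray(d["mtx"]),np.array([d["k1"],0,0,0,0.]))[0][:,0]
E
python3 - <<'E'
from h import *
d=get_image("side")
f=lambda u,v:(310+u/4.5,80+v/4.2)
for n,(u,v),z in [("BL",(100,285),55),("FL",(212,332),55),("FR",(270,290),55),("FLbot",(207,398),0),("knob",(302,262),81),("knob",(302,262),95)]:
    print(n,onz(d,f(u,v),z).round())
E
```

```text
BL [ 603. -361.   55.]
FL [ 506. -341.   55.]
FR [ 504. -424.   55.]
FLbot [ 505. -343.    0.]
knob [ 486. -430.   81.]
knob [ 475. -403.   95.]
```

Emit:
{"op": "move_arm", "data": {
  "commands": [
    {"z": -4},
    {"z": -4},
    {"z": -4},
    {"z": -4},
    {"y": -4},
    {"y": -4},
    {"y": -4},
    {"y": -4},
    {"y": -4},
    {"y": -4}
  ]
}}

```text
$.commands[0]: bad value
```

Emit:
{"op": "move_arm", "data": {
  "commands": [
    {"x": 0,"y": 0,"z": -4,"turn": 0,"hand": 9.4},
    {"x": 0,"y": 0,"z": -4,"turn": 0,"hand": 9.4},
    {"x": 0,"y": 0,"z": -4,"turn": 0,"hand": 9.4},
    {"x": 0,"y": 0,"z": -4,"turn": 0,"hand": 9.4},
    {"x": 0,"y": -4,"z": 0,"turn": 0,"hand": 9.4},
    {"x": 0,"y": -4,"z": 0,"turn": 0,"hand": 9.4},
    {"x": 0,"y": -4,"z": 0,"turn": 0,"hand": 9.4},
    {"x": 0,"y": -4,"z": 0,"turn": 0,"hand": 9.4},
    {"x": 0,"y": -4,"z": 0,"turn": 0,"hand": 9.4},
    {"x": 0,"y": -4,"z": 0,"turn": 0,"hand": 9.4}
  ]
}}

```text
t: 1.03
position: [412.7, 0.5, 378.3]
ee_rot: [0.003, 0.707, 0.707, 0.003]
force: [0.3, -0.3, 0.3]
width: 94.2
```

Emit:
{"op": "move_arm", "data": {
  "commands": [
    {"x": 0,"y": -4,"z": 0,"turn": 0,"hand": 9.4},
    {"x": 0,"y": -4,"z": 0,"turn": 0,"hand": 9.4},
    {"x": -4,"y": 0,"z": 0,"turn": 0,"hand": 9.4},
    {"x": -4,"y": 0,"z": 0,"turn": 0,"hand": 9.4},
    {"x": -4,"y": 0,"z": 0,"turn": 0,"hand": 9.4},
    {"x": -4,"y": 0,"z": 0,"turn": 0,"hand": 9.4},
    {"x": -4,"y": 0,"z": 0,"turn": 0,"hand": 9.4},
    {"x": -4,"y": 0,"z": 0,"turn": 0,"hand": 9.4},
    {"x": -4,"y": 0,"z": 0,"turn": 0,"hand": 9.4},
    {"x": -4,"y": 0,"z": 0,"turn": 0,"hand": 9.4}
  ]
}}

```text
t: 1.87
position: [321.7, -322.9, 378.3]
ee_rot: [0.005, 0.699, 0.716, 0.007]
force: [1.8, 0.4, 0.0]
width: 94.3
```

Emit:
{"op": "move_arm", "data": {
  "commands": [
    {"x": -4,"y": 0,"z": 0,"turn": 0,"hand": 9.4},
    {"x": -4,"y": 0,"z": 0,"turn": 0,"hand": 9.4},
    {"x": 0,"y": 0,"z": 0,"turn": 0.12,"hand": 9.4},
    {"x": 0,"y": 0,"z": 0,"turn": 0.12,"hand": 9.4},
    {"x": 0,"y": 0,"z": 0,"turn": 0.12,"hand": 9.4},
    {"x": 0,"y": 0,"z": 0,"turn": 0.12,"hand": 9.4},
    {"x": 0,"y": 0,"z": 0,"turn": 0.12,"hand": 9.4},
    {"x": 0,"y": 0,"z": 0,"turn": 0.12,"hand": 9.4},
    {"x": 0,"y": 0,"z": 0,"turn": 0.12,"hand": 9.4},
    {"x": 0,"y": 0,"z": 0,"turn": 0.12,"hand": 9.4}
  ]
}}

```text
t: 2.7
position: [316.9, -417.6, 374.8]
ee_rot: [0.001, 0.956, 0.293, 0.004]
force: [-0.3, -0.0, 1.1]
width: 93.9
```

Emit:
{"op": "move_arm", "data": {
  "commands": [
    {"x": 0,"y": 0,"z": 0,"turn": 0.12,"hand": 9.4},
    {"x": 0,"y": 0,"z": 0,"turn": 0.12,"hand": 9.4},
    {"x": 0,"y": 0,"z": 0,"turn": 0.12,"hand": 9.4},
    {"x": 0,"y": 0,"z": 0,"turn": 0.12,"hand": 9.4},
    {"x": 0,"y": 0,"z": 0,"turn": 0.12,"hand": 9.4},
    {"x": 0,"y": 0,"z": 0,"turn": 0.12,"hand": 9.4},
    {"x": 0,"y": 0,"z": 0,"turn": 0.06,"hand": 9.4},
    {"x": 4,"y": 0,"z": 0,"turn": 0,"hand": 9.4},
    {"x": 4,"y": 0,"z": 0,"turn": 0,"hand": 9.4},
    {"x": 2,"y": 0,"z": 0,"turn": 0,"hand": 9.4}
  ]
}}

```text
t: 3.53
position: [411.4, -437.9, 375.3]
ee_rot: [-0.004, 0.993, -0.117, 0.004]
force: [-0.3, 1.0, -0.1]
width: 94.0
```

Run:
```python
from h import *
s=read_state();print(s["t"],s["position"],s["ee_rot"],s["joints"].round(2))
d=get_image("wrist");cv2.imwrite("pics/wrist1.png",d["img"][:,:,::-1])
d=get_image("scene");cv2.imwrite("pics/scene1.png",cv2.resize(d["img"][60:260,300:560,::-1],None,fx=3,fy=3,interpolation=cv2.INTER_CUBIC))
```

```text
3.5333 [ 411.44650626 -437.89302085  375.30019646] [-0.00361009  0.99317196 -0.11652148  0.00437729] [ 0.26  0.55  0.9   1.43 -0.44  1.37 -0.62]
```

View pics/wrist1.png

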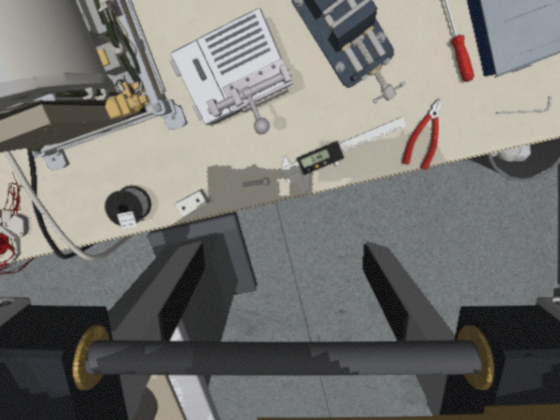

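View pics/scene1.png

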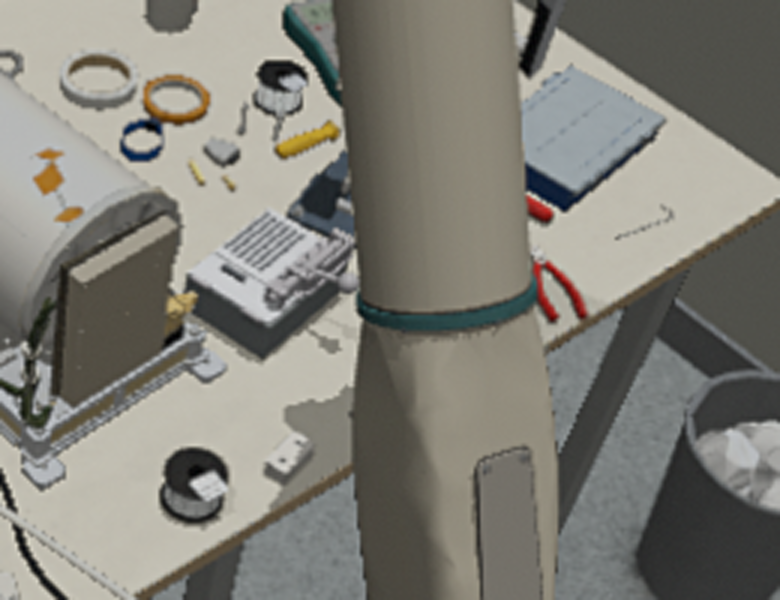

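Run:
```python
import cv2
a=cv2.imread("pics/wrist1.png")[0:150,155:305]
cv2.imwrite("pics/wrist1c.png",cv2.resize(a,None,fx=4,fy=4,interpolation=cv2.INTER_CUBIC))
```

```text
(no output)
```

View pics/wrist1c.png

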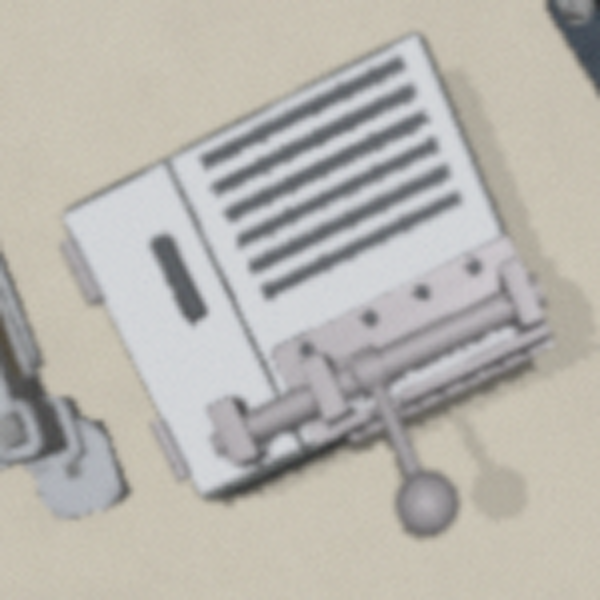

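Run:
```python
from h import *
s=read_state();d=get_image("wrist");print(s["t"],s["position"])
f=lambda u,v:(155+(u-1.5)/4,(v-1.5)/4)
P={}
for n,(u,v),z in [("BL",(67,212),55),("BR",(418,33),55),("FL",(203,493),55),("k",(427,502),81),("k2",(427,502),95)]:
    P[n]=onz(d,f(u,v),z,s);print(n,P[n].round(1))
yx=np.arctan2(*(P["BL"]-P["FL"])[[1,0]]);v=P["BL"]-P["BR"];yy=np.arctan2(-v[0],v[1])
print(yx,yy,np.linalg.norm(P["BL"]-P["FL"]),np.linalg.norm(v))
for yaw in(yx,yy):
    ex=np.array([np.cos(yaw),np.sin(yaw),0]);ey=np.array([-ex[1],ex[0],0])
    cs=[P["BL"]-55*ex-70*ey,P["BR"]-55*ex+70*ey,P["FL"]+55*ex-70*ey];c=np.mean(cs,0)
    print(np.round(cs,1),c, 'knob pred',c-88.3*ex-8*ey)
    for k in("k","k2"):
        w=P[k]-c;print(w@ex,w@ey)
```

```text
3.6333 [ 411.72573391 -437.59320719  374.4269722 ]
BL [ 603.8 -321.6   55. ]
BR [ 629.  -453.2   55. ]
FL [ 501.9 -340.2   55. ]
k [ 480.7 -420.7   81. ]
k2 [ 481.1 -421.8   95. ]
0.18068252739093613 0.18871191943140714 103.57959947073594 133.99568716136844
[[ 562.3 -400.4   55. ]
 [ 562.3 -394.3   55. ]
 [ 568.6 -399.2   55. ]] [ 564.40413755 -397.95222375   55.        ] knob pred [ 478.97915757 -421.68959504   55.        ]
-86.43270377017194 -7.294784170959191
-86.26949938924302 -8.458062360979707
[[ 562.9 -400.7   55. ]
 [ 561.8 -394.8   55. ]
 [ 569.1 -398.7   55. ]] [ 564.61533709 -398.06251821   55.        ] knob pred [ 479.38370543 -422.48502759   55.        ]
-86.6752491159743 -6.452598315965963
-86.52139031227867 -7.617149425130839
```

Emit:
{"op": "move_arm", "data": {
  "commands": [
    {"x": 0,"y": 0,"z": 0,"turn": -0.12,"hand": 6},
    {"x": 0,"y": 0,"z": 0,"turn": -0.12,"hand": 6},
    {"x": 0,"y": 0,"z": 0,"turn": -0.12,"hand": 6},
    {"x": 0,"y": 0,"z": 0,"turn": -0.06,"hand": 6},
    {"x": 0,"y": 0,"z": 4,"turn": 0,"hand": 6},
    {"x": 0,"y": 0,"z": 4,"turn": 0,"hand": 6},
    {"x": 0,"y": 0,"z": 4,"turn": 0,"hand": 6}
  ]
}}

```text
t: 4.27
position: [401.5, -444.0, 262.2]
ee_rot: [0.005, 0.995, 0.099, 0.008]
force: [-0.2, -0.3, 0.4]
width: 60.0
```

Run:
```python
from h import *
s=read_state();print(s["t"],s["position"],s["ee_rot"],s["width"])
print(R.from_matrix(pose(s)[:3,:3]).as_matrix().round(3))
d=get_image("wrist");cv2.imwrite("pics/wrist2.png",d["img"][:,:,::-1])
d=get_image("side");cv2.imwrite("pics/side2.png",cv2.resize(d["img"][100:180,320:420,::-1],None,fx=6,fy=6,interpolation=cv2.INTER_CUBIC))
```

```text
4.2667 [ 401.53059499 -444.00987917  262.20101119] [0.00530974 0.99505422 0.09890686 0.00750533] 59.98671065285094
[[ 0.98   0.197  0.016]
 [ 0.197 -0.98  -0.009]
 [ 0.014  0.012 -1.   ]]
```

View pics/wrist2.png

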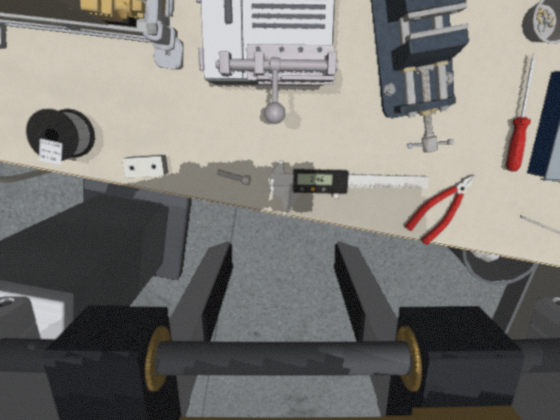

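View pics/side2.png

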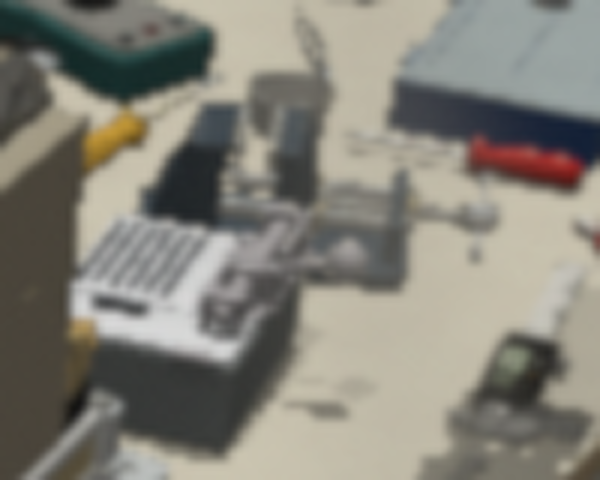

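Run:
```python
from h import *
s=read_state();print(s["t"],s["position"])
dw=get_image("wrist");ds=get_image("side")
def ray(d,uv,s=None):
    M=c2w(d,s);x=undist(d,uv);r=M[:3,:3]@np.array([*x,1.]);return M[:3,3],r/np.linalg.norm(r)
for suv in[(377.9,141.3),(377.2,141.8)]:
  o1,r1=ray(dw,(274.5,113),s);o2,r2=ray(ds,suv)
  t=np.linalg.lstsq(np.c_[r1,-r2],o2-o1,rcond=None)[0]
  a,b=o1+t[0]*r1,o2+t[1]*r2;print(a.round(1),b.round(1))
P=pose(s)
for z in(81,86,90):
    k=onz(dw,(274.5,113),z,s)
    g=k+np.array([0,0,-11.])  # TCP target: grasp point at knob
    print(z,k.round(1),'tool shift mm',(P[:3,:3].T@(g-P[:3,3])).round(1))
```

```text
4.3667 [ 399.27945648 -439.25465112  256.91572381]
[ 476.7 -414.9   93.2] [ 477.5 -414.6   93.2]
[ 476.6 -414.9   91.3] [ 479.2 -413.8   91.3]
81 [ 476.5 -414.6   81. ] tool shift mm [ 79.3  -8.7 187.4]
86 [ 476.6 -414.7   86. ] tool shift mm [ 79.4  -8.6 182.4]
90 [ 476.6 -414.8   90. ] tool shift mm [ 79.5  -8.5 178.4]
```

Emit:
{"op": "move_arm", "data": {
  "commands": [
    {"x": 4,"y": -0.3,"z": 0,"turn": 0,"hand": 6},
    {"x": 4,"y": 0,"z": 0,"turn": 0,"hand": 6},
    {"x": 0,"y": 0,"z": 4,"turn": 0,"hand": 6},
    {"x": 0,"y": 0,"z": 4,"turn": 0,"hand": 6},
    {"x": 0,"y": 0,"z": 4,"turn": 0,"hand": 6},
    {"x": 0,"y": 0,"z": 0,"turn": 0,"hand": 6},
    {"x": 0,"y": 0,"z": 0,"turn": 0,"hand": 6}
  ]
}}

```text
t: 5.05
position: [494.8, -440.7, 167.0]
ee_rot: [0.02, 0.995, 0.099, 0.019]
force: [-0.1, -0.4, 1.8]
width: 59.9
```

Run:
```python
from h import *
s=read_state();print(s["t"],s["position"],s["ee_rot"],s["width"])
d=get_image("wrist");cv2.imwrite("pics/wrist3.png",d["img"][:,:,::-1])
for z in (84,88,92):print(proj(d,[479.5,-420,z],s))
d=get_image("side");cv2.imwrite("pics/side3.png",cv2.resize(d["img"][80:180,320:440,::-1],None,fx=6,fy=6,interpolation=cv2.INTER_CUBIC))
```

```text
5.05 [ 494.823005   -440.6740749   167.00413227] [0.020091   0.99468564 0.09911751 0.01930163] 59.87365302734292
[[250.33711464 232.72316555]]
[[250.08128396 234.35668208]]
[[249.81803809 236.03786915]]
```

View pics/wrist3.png

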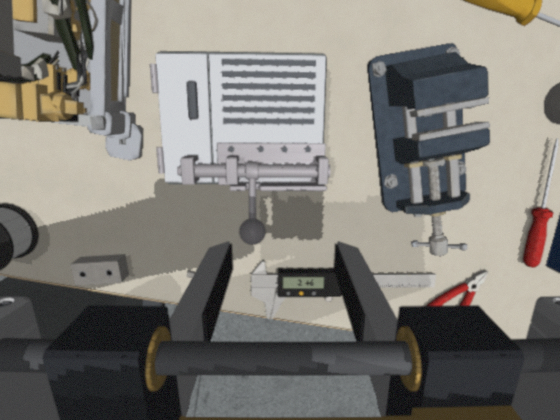

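View pics/side3.png

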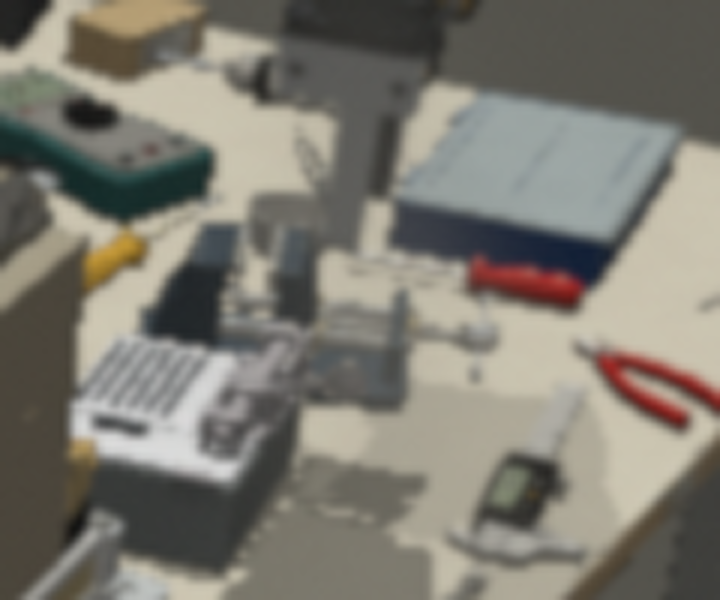

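```bash
cat > need.py <<'E'
from h import *
import sys
s=read_state();P=pose(s);k=np.array([float(a) for a in sys.argv[1:4]])
w=P[:3,:3].T@(k-P[:3,3])+[0,0,11]
print("t",s["t"],"pos",s["position"].round(1),"F",s["force"].round(1),"w",s["width"].round(1),"yaw",np.arctan2(P[1,0],P[0,0]).round(3),"toolz",P[:3,2].round(3),"j",s["joints"].round(2))
print("grasp pt",(P[:3,3]-11*P[:3,2]).round(1),"need tool mm",w.round(1))
E
python3 need.py 479.5 -421 88
```

```text
Traceback (most recent call last):
  File "need.py", line 5, in <module>
    print("t",s["t"],"pos",s["position"].round(1),"F",s["force"].round(1),"w",s["width"].round(1),"yaw",np.arctan2(P[1,0],P[0,0]).round(3),"toolz",P[:3,2].round(3),"j",s["joints"].round(2))
                                                                              ^^^^^^^^^^^^^^^^
AttributeError: 'float' object has no attribute 'round'
```

```bash
sed -i 's/s\["width"\].round(1)/round(s["width"],1)/' need.py; python3 need.py 479.5 -421 88
```

```text
t 5.15 pos [ 494.7 -440.7  167.5] F [-0.6  0.3  0.7] w 59.9 yaw 0.199 toolz [ 0.043 -0.036 -0.998] j [ 0.31  0.76  0.66  1.6  -0.56  0.92 -0.21]
grasp pt [ 494.2 -440.3  178.5] need tool mm [-13.8 -25.8  89.1]
```

Emit:
{"op": "move_arm", "data": {
  "commands": [
    {"x": -0.7,"y": -1.3,"z": 0,"turn": 0,"hand": 6},
    {"x": -0.7,"y": -1.3,"z": 0,"turn": 0,"hand": 6},
    {"x": 0,"y": 0,"z": 2,"turn": 0,"hand": 6},
    {"x": 0,"y": 0,"z": 2,"turn": 0,"hand": 6},
    {"x": 0,"y": 0,"z": 0,"turn": 0,"hand": 6},
    {"x": 0,"y": 0,"z": 0,"turn": 0,"hand": 6}
  ]
}}

```text
t: 5.65
position: [483.0, -429.4, 146.5]
ee_rot: [0.031, 0.994, 0.098, 0.03]
force: [0.2, 0.4, 0.6]
width: 60.4
```

```bash
python3 need.py 479.5 -421 88
```

```text
t 5.65 pos [ 483.  -429.4  146.5] F [0.2 0.4 0.6] w 60.4 yaw 0.198 toolz [ 0.066 -0.056 -0.996] j [ 0.31  0.74  0.64  1.7  -0.6   0.81 -0.16]
grasp pt [ 482.2 -428.8  157.4] need tool mm [ -4.9 -12.9  68.5]
```

Emit:
{"op": "move_arm", "data": {
  "commands": [
    {"x": -0.5,"y": -1.3,"z": 3.5,"turn": 0,"hand": 6},
    {"x": 0,"y": 0,"z": 0,"turn": 0,"hand": 6}
  ]
}}

```text
t: 5.82
position: [480.3, -422.8, 116.0]
ee_rot: [0.035, 0.994, 0.098, 0.034]
force: [-0.6, 1.7, -1.6]
width: 59.8
```

```bash
python3 need.py 479.5 -421 88
```

```text
t 5.8167 pos [ 480.3 -422.8  116. ] F [-0.6  1.7 -1.6] w 59.8 yaw 0.199 toolz [ 0.074 -0.063 -0.995] j [ 0.32  0.76  0.6   1.75 -0.64  0.72 -0.13]
grasp pt [ 479.5 -422.1  127. ] need tool mm [-2.1 -4.  38.7]
```

Emit:
{"op": "move_arm", "data": {
  "commands": [
    {"x": -0.2,"y": -0.4,"z": 3.8,"turn": 0,"hand": 6},
    {"x": 0,"y": 0,"z": 0.3,"turn": 0,"hand": 6}
  ]
}}

```text
t: 5.98
position: [483.9, -425.7, 80.5]
ee_rot: [0.038, 0.994, 0.098, 0.037]
force: [-0.6, 1.4, -0.9]
width: 59.8
```

```bash
python3 need.py 479.5 -421 88
python3 - <<'E'
from h import *
d=get_image("wrist");cv2.imwrite("pics/wrist4.png",d["img"][:,:,::-1])
d=get_image("side");cv2.imwrite("pics/side4.png",cv2.resize(d["img"][80:180,320:440,::-1],None,fx=6,fy=6,interpolation=cv2.INTER_CUBIC))
E
```

```text
t 5.9833 pos [ 483.9 -425.7   80.5] F [-0.6  1.4 -0.9] w 59.8 yaw 0.199 toolz [ 0.081 -0.069 -0.994] j [ 0.35  0.81  0.55  1.77 -0.68  0.65 -0.09]
grasp pt [ 483.  -424.9   91.4] need tool mm [-2.9 -4.8  2.8]
```

View pics/wrist4.png

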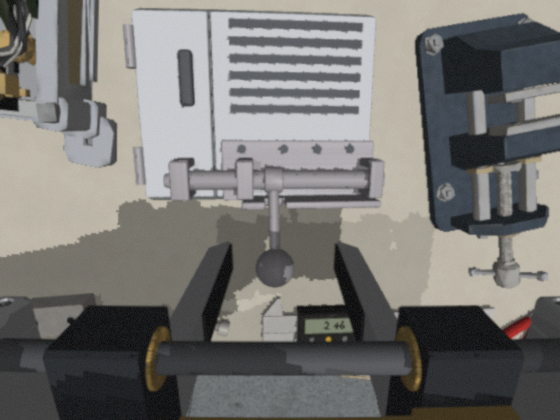

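View pics/side4.png

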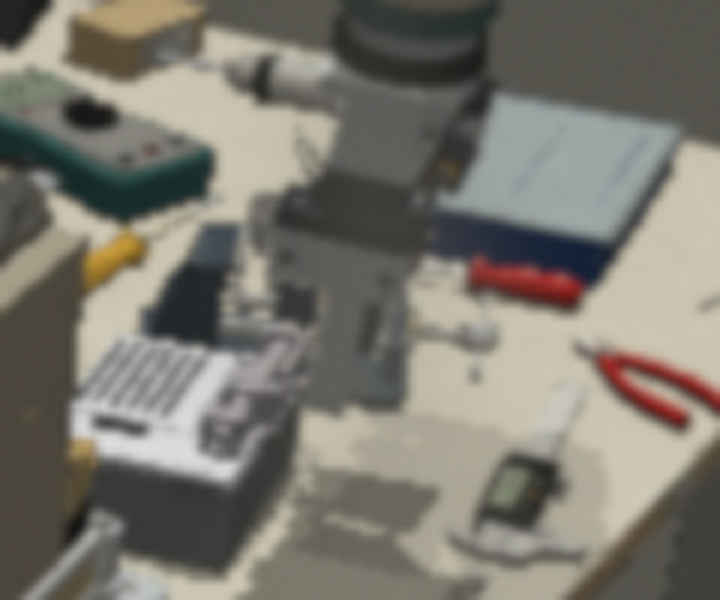

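Emit:
{"op": "move_arm", "data": {
  "commands": [
    {"x": -0.3,"y": -0.5,"z": 0.3,"turn": 0,"hand": 6},
    {"x": 0,"y": 0,"z": 0,"turn": 0,"hand": 4},
    {"x": 0,"y": 0,"z": 0,"turn": 0,"hand": 3}
  ],
  "grip_force": 20
}}

```text
t: 6.33
position: [485.6, -431.5, 90.4]
ee_rot: [0.048, 0.993, 0.097, 0.044]
force: [0.6, -0.0, 0.6]
width: 50.3
```

```bash
python3 need.py 479.5 -421 88
python3 - <<'E'
from h import *
d=get_image("wrist");cv2.imwrite("pics/wrist5.png",d["img"][:,:,::-1])
s=read_state()
print(proj(d,(pose(s)@[0,0,-11,1])[:3],s))
E
```

```text
t 6.3333 pos [ 485.6 -431.5   90.4] F [ 0.6 -0.   0.6] w 50.3 yaw 0.198 toolz [ 0.096 -0.086 -0.992] j [ 0.35  0.79  0.56  1.78 -0.69  0.63 -0.09]
grasp pt [ 484.6 -430.5  101.3] need tool mm [ -4.1 -11.6  11.9]
[[282.91812961 271.04813053]]
```

View pics/wrist5.png

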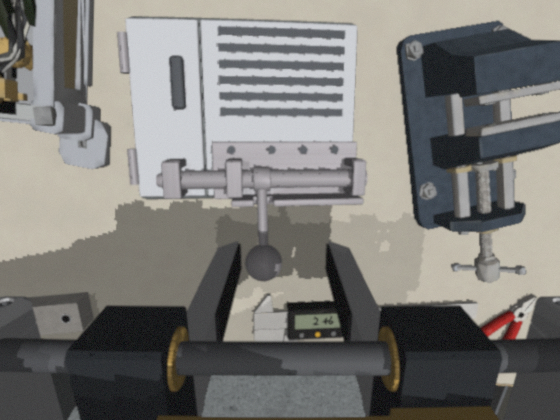

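```bash
python3 need.py 479.5 -421 88
```

```text
t 6.3833 pos [ 485.6 -431.5   90.5] F [-0.6  0.4  0.2] w 46.0 yaw 0.198 toolz [ 0.096 -0.087 -0.992] j [ 0.35  0.79  0.56  1.78 -0.69  0.63 -0.09]
grasp pt [ 484.6 -430.6  101.4] need tool mm [ -4.1 -11.7  12. ]
```

Emit:
{"op": "move_arm", "data": {
  "commands": [
    {"x": 0,"y": 0,"z": 0,"turn": 0,"hand": 5}
  ]
}}

```text
t: 6.47
position: [486.0, -431.7, 91.6]
ee_rot: [0.048, 0.993, 0.097, 0.044]
force: [0.1, 0.3, -0.5]
width: 49.1
```

```bash
python3 need.py 479.5 -421 88
```

```text
t 6.4667 pos [ 486.  -431.7   91.6] F [ 0.1  0.3 -0.5] w 49.1 yaw 0.199 toolz [ 0.097 -0.087 -0.991] j [ 0.35  0.79  0.56  1.78 -0.69  0.63 -0.09]
grasp pt [ 484.9 -430.8  102.5] need tool mm [ -4.5 -12.1  13. ]
```

Emit:
{"op": "move_arm", "data": {
  "commands": [
    {"x": -0.4,"y": -1.2,"z": 0.5,"turn": 0,"hand": 5}
  ]
}}

```text
t: 6.55
position: [482.0, -424.6, 87.4]
ee_rot: [0.051, 0.993, 0.097, 0.046]
force: [0.1, -1.5, 0.6]
width: 49.6
```

Emit:
{"op": "move_arm", "data": {
  "commands": [
    {"x": 0,"y": 0,"z": 0.5,"turn": 0,"hand": 5}
  ]
}}

```text
t: 6.63
position: [481.9, -423.0, 82.5]
ee_rot: [0.05, 0.993, 0.097, 0.046]
force: [-0.4, 0.9, -1.0]
width: 49.7
```

```bash
python3 need.py 479.5 -421 88
```

```text
t 6.6333 pos [ 481.9 -423.    82.5] F [-0.4  0.9 -1. ] w 49.7 yaw 0.199 toolz [ 0.101 -0.09  -0.991] j [ 0.35  0.79  0.54  1.81 -0.7   0.59 -0.07]
grasp pt [ 480.8 -422.    93.4] need tool mm [-1.5 -1.8  5.1]
```

Emit:
{"op": "move_arm", "data": {
  "commands": [
    {"x": -0.1,"y": -0.2,"z": 0.5,"turn": 0,"hand": 3.5},
    {"x": 0,"y": 0,"z": 0.1,"turn": 0,"hand": 2},
    {"x": 0,"y": 0,"z": 0.1,"turn": 0,"hand": 1.5},
    {"x": 0,"y": 0,"z": 0.1,"turn": 0,"hand": 1.5}
  ]
}}

```text
t: 6.97
position: [482.3, -423.0, 73.7]
ee_rot: [0.05, 0.993, 0.097, 0.046]
force: [-0.5, 0.4, 0.1]
width: 26.9
```

```bash
python3 need.py 479.5 -421 88
python3 - <<'E'
from h import *
d=get_image("wrist");cv2.imwrite("pics/wrist6.png",d["img"][:,:,::-1])
E
```

```text
t 6.9667 pos [ 482.3 -423.    73.7] F [-0.5  0.4  0.1] w 26.9 yaw 0.199 toolz [ 0.102 -0.091 -0.991] j [ 0.35  0.8   0.53  1.82 -0.72  0.57 -0.06]
grasp pt [ 481.1 -422.    84.6] need tool mm [-1.1 -1.  -3.6]
```

View pics/wrist6.png

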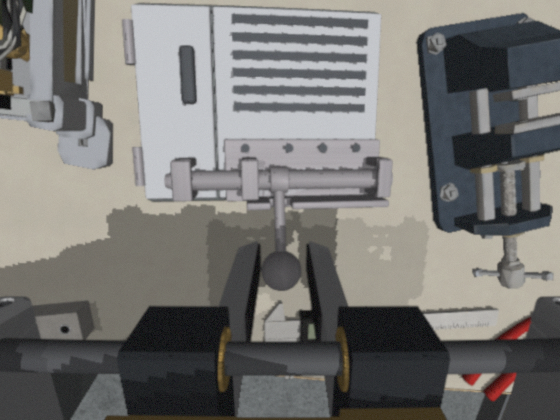

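Emit:
{"op": "move_arm", "data": {
  "commands": [
    {"x": 0,"y": 0,"z": 0.0,"turn": 0,"hand": 1.5},
    {"x": 0,"y": 0,"z": 0.1,"turn": 0,"hand": 1.5},
    {"x": 0,"y": 0,"z": 0.1,"turn": 0,"hand": 1.5}
  ],
  "grip_force": 20
}}

```text
t: 7.27
position: [482.0, -423.6, 72.1]
ee_rot: [0.05, 0.993, 0.097, 0.046]
force: [-2.3, 1.8, 9.4]
width: 20.7
```

```bash
python3 need.py 479.5 -421 88
```

```text
t 7.2667 pos [ 482.  -423.6   72.1] F [-2.3  1.8  9.4] w 20.7 yaw 0.198 toolz [ 0.101 -0.091 -0.991] j [ 0.36  0.8   0.52  1.81 -0.72  0.57 -0.06]
grasp pt [ 480.9 -422.6   83. ] need tool mm [-0.6 -1.3 -5.3]
```

Emit:
{"op": "move_arm", "data": {
  "commands": [
    {"x": 0.7,"y": 0.1,"z": -1.1,"turn": 0,"hand": 1.5},
    {"x": 1.0,"y": 0.1,"z": -0.9,"turn": 0,"hand": 1.5}
  ],
  "grip_force": 30
}}

```text
t: 7.43
position: [492.6, -421.2, 92.0]
ee_rot: [0.049, 0.993, 0.095, 0.043]
force: [-1.9, -1.4, -2.1]
width: 20.4
```

```bash
python3 need.py 479.5 -421 88;python3 - <<'E'
from h import *
d=get_image("wrist");cv2.imwrite("pics/wrist7.png",d["img"][:,:,::-1])
E
python3 need.py 479.5 -421 88
```

```text
t 7.4333 pos [ 492.6 -421.2   92. ] F [-1.9 -1.4 -2.1] w 20.4 yaw 0.194 toolz [ 0.095 -0.09  -0.991] j [ 0.32  0.79  0.57  1.78 -0.69  0.63 -0.11]
grasp pt [ 491.5 -420.2  102.9] need tool mm [-13.1  -3.   13.7]
t 7.4833 pos [ 494.7 -421.6   93.7] F [-4.4  0.8  5.9] w 20.2 yaw 0.196 toolz [ 0.097 -0.091 -0.991] j [ 0.32  0.79  0.57  1.78 -0.69  0.63 -0.11]
grasp pt [ 493.6 -420.6  104.6] need tool mm [-15.2  -4.   15.2]
```

View pics/wrist7.png

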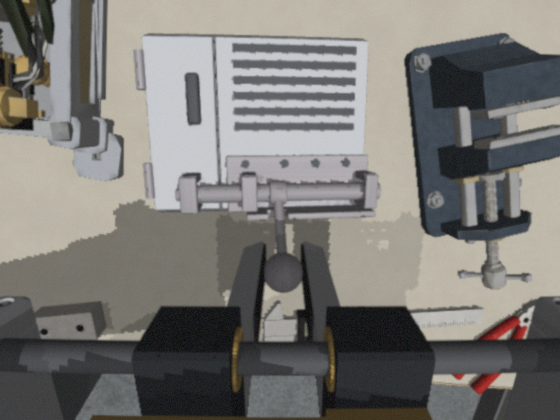

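Emit:
{"op": "move_arm", "data": {
  "commands": [
    {"x": 1.15,"y": 0.1,"z": -0.6,"turn": 0,"hand": 1.5},
    {"x": 1.2,"y": 0.1,"z": -0.2,"turn": 0,"hand": 1.5},
    {"x": 0.5,"y": 0,"z": 0,"turn": 0,"hand": 1.5}
  ]
}}

```text
t: 7.73
position: [514.9, -420.2, 105.2]
ee_rot: [0.051, 0.994, 0.093, 0.039]
force: [-4.1, 1.8, 1.3]
width: 20.1
```

```bash
python3 need.py 479.5 -421 88;python3 - <<'E'
from h import *
d=get_image("wrist");cv2.imwrite("pics/wrist8.png",d["img"][:,:,::-1])
d=get_image("side");cv2.imwrite("pics/side8.png",cv2.resize(d["img"][80:180,320:440,::-1],None,fx=6,fy=6,interpolation=cv2.INTER_CUBIC))
E
python3 need.py 479.5 -421 88
```

```text
t 7.7333 pos [ 514.9 -420.2  105.2] F [-4.1  1.8  1.3] w 20.1 yaw 0.191 toolz [ 0.087 -0.093 -0.992] j [ 0.28  0.8   0.6   1.72 -0.66  0.69 -0.17]
grasp pt [ 514.  -419.2  116.1] need tool mm [-36.   -7.5  25. ]
t 7.8333 pos [ 515.7 -420.2  105.1] F [-3.1  0.5  5.6] w 20.0 yaw 0.191 toolz [ 0.089 -0.094 -0.992] j [ 0.28  0.8   0.6   1.72 -0.66  0.69 -0.17]
grasp pt [ 514.7 -419.2  116. ] need tool mm [-36.8  -7.7  24.8]
```

View pics/wrist8.png

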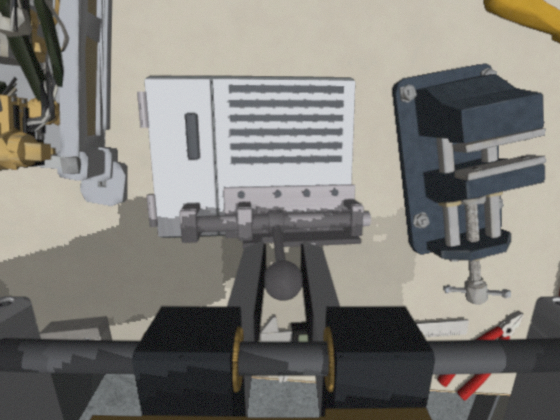

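View pics/side8.png

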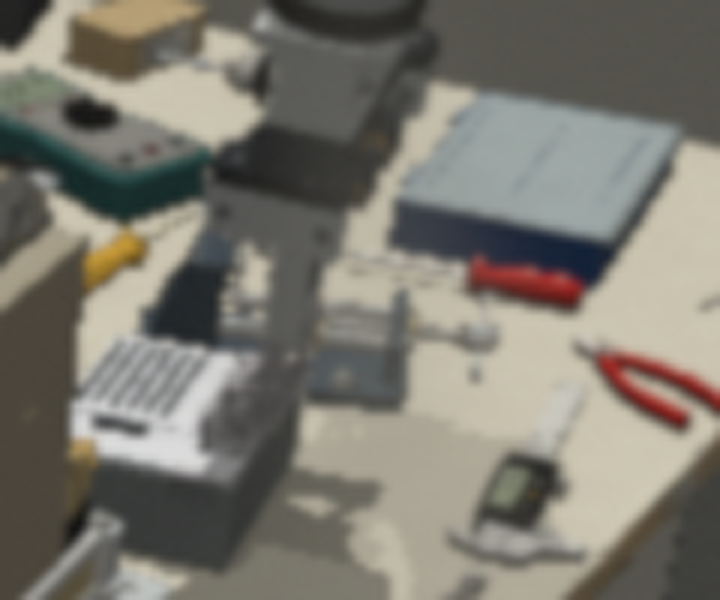

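Emit:
{"op": "move_arm", "data": {
  "commands": [
    {"x": 0.3,"y": 0.8,"z": 0.1,"turn": 0,"hand": 1.5},
    {"x": 0.1,"y": 1.2,"z": 0.1,"turn": 0,"hand": 1.5}
  ]
}}

```text
t: 8.0
position: [522.3, -436.6, 105.2]
ee_rot: [0.049, 0.994, 0.094, 0.039]
force: [-0.2, 1.7, -1.4]
width: 18.7
```

```bash
python3 need.py 479.5 -421 88;python3 - <<'E'
from h import *
d=get_image("wrist");cv2.imwrite("pics/wrist9.png",d["img"][:,:,::-1])
E
python3 need.py 479.5 -421 88
```

```text
t 8.0 pos [ 522.3 -436.6  105.2] F [-0.2  1.7 -1.4] w 18.7 yaw 0.193 toolz [ 0.087 -0.09  -0.992] j [ 0.3   0.82  0.6   1.67 -0.66  0.72 -0.17]
grasp pt [ 521.4 -435.6  116.1] need tool mm [-40.1 -24.9  23. ]
t 8.05 pos [ 522.8 -439.4  105.1] F [ 2.1  0.1 -3. ] w 18.9 yaw 0.192 toolz [ 0.088 -0.093 -0.992] j [ 0.3   0.82  0.6   1.67 -0.66  0.72 -0.17]
grasp pt [ 521.8 -438.4  116.1] need tool mm [-40.1 -27.7  22.5]
```

View pics/wrist9.png

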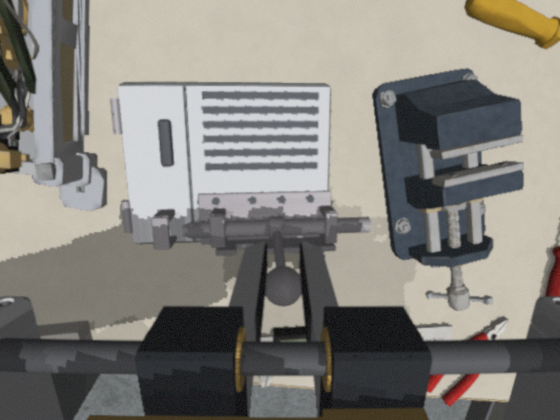

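Emit:
{"op": "move_arm", "data": {
  "commands": [
    {"x": -0.4,"y": 0.9,"z": 0.1,"turn": 0,"hand": 1.5},
    {"x": -0.1,"y": 1.0,"z": 0.1,"turn": 0,"hand": 1.5},
    {"x": 0,"y": 0.8,"z": 0.1,"turn": 0,"hand": 1.5}
  ]
}}

```text
t: 8.3
position: [525.5, -462.8, 102.7]
ee_rot: [0.046, 0.994, 0.095, 0.041]
force: [0.0, 3.7, -0.7]
width: 15.1
```

```bash
python3 need.py 479.5 -421 88;python3 - <<'E'
from h import *
d=get_image("wrist");cv2.imwrite("pics/wrist10.png",d["img"][:,:,::-1])
E
python3 need.py 479.5 -421 88
```

```text
t 8.3 pos [ 525.5 -462.8  102.7] F [ 0.   3.7 -0.7] w 15.1 yaw 0.195 toolz [ 0.09  -0.084 -0.992] j [ 0.35  0.84  0.6   1.61 -0.65  0.76 -0.16]
grasp pt [ 524.5 -461.9  113.6] need tool mm [-38.  -50.9  18. ]
t 8.35 pos [ 525.3 -464.   102.5] F [ 0.8  3.1 -0.5] w 14.7 yaw 0.194 toolz [ 0.09  -0.084 -0.992] j [ 0.35  0.85  0.6   1.61 -0.65  0.76 -0.16]
grasp pt [ 524.3 -463.1  113.4] need tool mm [-37.6 -52.   17.6]
```

View pics/wrist10.png

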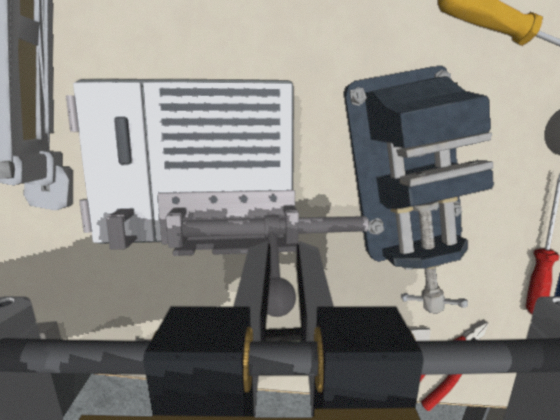

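Emit:
{"op": "move_arm", "data": {
  "commands": [
    {"x": -0.3,"y": 0.5,"z": 0.1,"turn": 0,"hand": 1.5}
  ]
}}

```text
t: 8.43
position: [524.4, -465.8, 101.0]
ee_rot: [0.043, 0.994, 0.095, 0.041]
force: [-0.5, 15.4, 8.4]
width: 14.5
```

```bash
python3 need.py 479.5 -421 88
```

```text
t 8.4333 pos [ 524.4 -465.8  101. ] F [-0.5 15.4  8.4] w 14.5 yaw 0.195 toolz [ 0.09  -0.077 -0.993] j [ 0.36  0.85  0.59  1.6  -0.66  0.77 -0.15]
grasp pt [ 523.5 -465.   112. ] need tool mm [-36.3 -53.4  16.5]
```

Emit:
{"op": "move_arm", "data": {
  "commands": [
    {"x": 0,"y": -0.1,"z": 0.1,"turn": 0,"hand": 4},
    {"x": 0,"y": 0,"z": 0.1,"turn": 0,"hand": 5},
    {"x": 0,"y": 0,"z": 0.1,"turn": 0,"hand": 5.5},
    {"x": 0,"y": 0,"z": 0.1,"turn": 0,"hand": 5.5}
  ]
}}

```text
t: 8.77
position: [524.4, -469.4, 97.9]
ee_rot: [0.046, 0.994, 0.095, 0.042]
force: [-0.1, 0.8, 0.9]
width: 38.4
```

```bash
python3 need.py 479.5 -421 88;python3 - <<'E'
from h import *
d=get_image("wrist");cv2.imwrite("pics/wrist11.png",d["img"][:,:,::-1])
E
```

```text
t 8.7667 pos [ 524.4 -469.4   97.9] F [-0.1  0.8  0.9] w 38.4 yaw 0.193 toolz [ 0.092 -0.083 -0.992] j [ 0.36  0.85  0.59  1.6  -0.66  0.75 -0.15]
grasp pt [ 523.4 -468.5  108.8] need tool mm [-35.4 -56.6  12.6]
```

View pics/wrist11.png

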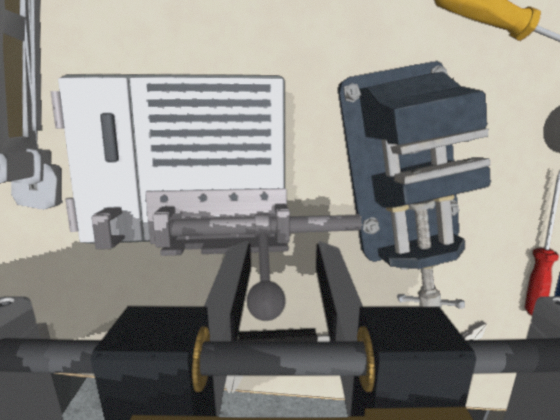

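Emit:
{"op": "move_arm", "data": {
  "commands": [
    {"x": 0,"y": -0.3,"z": 0,"turn": 0,"hand": 6},
    {"x": 0,"y": -0.2,"z": 0,"turn": 0,"hand": 6},
    {"x": 0,"y": 0,"z": -2,"turn": 0,"hand": 6},
    {"x": 0,"y": 0,"z": -3,"turn": 0,"hand": 6},
    {"x": 0,"y": 0,"z": -4,"turn": 0,"hand": 6},
    {"x": 0,"y": 0,"z": -4,"turn": 0,"hand": 6}
  ]
}}

```text
t: 9.32
position: [506.8, -449.6, 219.7]
ee_rot: [0.04, 0.994, 0.094, 0.035]
force: [-0.7, -0.5, 0.3]
width: 60.4
```

```bash
python3 need.py 479.5 -421 88;python3 - <<'E'
from h import *
d=get_image("wrist");cv2.imwrite("pics/wrist12.png",d["img"][:,:,::-1])
d=get_image("side");cv2.imwrite("pics/side12.png",cv2.resize(d["img"][80:180,320:440,::-1],None,fx=6,fy=6,interpolation=cv2.INTER_CUBIC))
E
python3 need.py 479.5 -421 88
```

```text
t 9.3167 pos [ 506.8 -449.6  219.7] F [-0.7 -0.5  0.3] w 60.4 yaw 0.191 toolz [ 0.077 -0.074 -0.994] j [ 0.28  0.7   0.7   1.56 -0.54  0.97 -0.24]
grasp pt [ 506.  -448.8  230.6] need tool mm [-29.5 -44.5 137.7]
t 9.4167 pos [ 509.4 -453.5  226.3] F [ 0.3 -1.  -0.1] w 59.9 yaw 0.192 toolz [ 0.087 -0.083 -0.993] j [ 0.28  0.69  0.71  1.55 -0.54  0.96 -0.24]
grasp pt [ 508.4 -452.6  237.2] need tool mm [-32.7 -50.8 143. ]
```

View pics/wrist12.png

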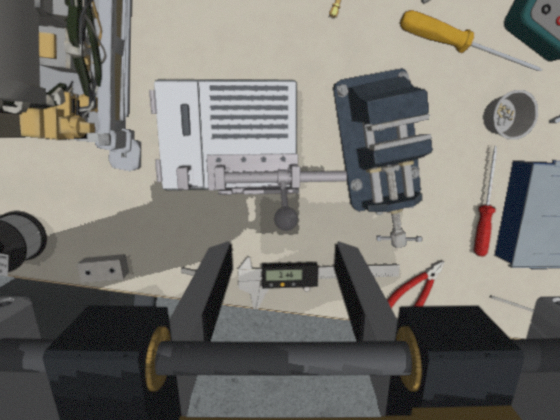

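View pics/side12.png

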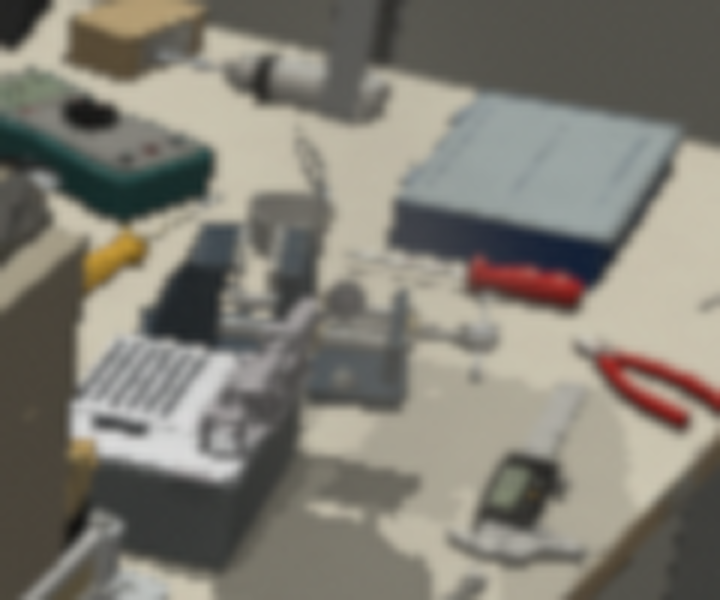

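Emit:
{"op": "move_arm", "data": {
  "commands": [
    {"x": 0,"y": 0,"z": 0,"turn": 0,"hand": 6},
    {"x": 0,"y": 0,"z": 0,"turn": 0,"hand": 6},
    {"x": 0,"y": 0,"z": 0,"turn": 0,"hand": 6}
  ]
}}

```text
t: 9.67
position: [509.8, -452.9, 226.8]
ee_rot: [0.046, 0.994, 0.094, 0.04]
force: [1.1, 0.1, 0.5]
width: 60.1
```

```bash
python3 need.py 479.5 -421 88; python3 -c "
from station import *
print(job_done())"
```

```text
t 9.6667 pos [ 509.8 -452.9  226.8] F [1.1 0.1 0.5] w 60.1 yaw 0.192 toolz [ 0.089 -0.084 -0.993] j [ 0.28  0.69  0.71  1.56 -0.54  0.96 -0.24]
grasp pt [ 508.8 -452.   237.8] need tool mm [-33.5 -50.5 143.5]
the job is handed in; nothing more can be done
None
```

The slotted box's bolt is drawn back and out of the staple, and I handed the job in at 9.7 s. No verdict was reported, so this rests on my own checks.

- **What I did:** The slotted box stood right of the tall equipment. I gripped its knob from above, swung the handle up along its arc, slid the bolt to the robot's right, then opened the fingers and withdrew upward.
- **Bolt drawn:** I slid until the force rose to 15 N. In the last wrist picture the bolt's collar sits against the end bracket, about 46 mm from where it started, so it is at or near its 45 mm stop.
- **Handle lifted:** There was no direct reading of the joint. The bolt slid past the notch plate, which blocks it until about 0.75 rad, so the handle must have passed the required 0.65.
- **Clear at the end:** The fingers stood more than 100 mm above the knob, with about 1 N of force.
- **Other box:** The arm never went near the box with the flange. I did not take a last picture of it.

**What went wrong:** the arm drifted a few millimetres per row and tilted about 7 degrees. The knob also slipped partly out of the pads during the slide; the handle settled about halfway up, which the task allows.

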